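# Put the leather dies back on their outlines

## Robot

A 6-joint arm with a two-finger parallel gripper is mounted at the origin on the work surface. World frame = base frame: x ahead of the robot, y to its left, z up, the work surface at z = 0. Lengths are in m, angles in rad, forces in N, time in s.
With the tool pointing down it reaches from about 0.25 to 0.725 m from the base axis. Payload 9.7 kg.
Tool frame: the origin (TCP) lies at the very end of the fingers, on their centre line; the grasp point (between the pads) lies 19 mm behind it; z points along the fingers, y is the line along which they close (so a half turn about z gives the same grasp; the last joint's range is limited). The gripper opens to 85 mm and grips with 20 to 120 N. Pads are 22 mm wide; open, the fingers measure 114 mm over their backs; the gripper's body (76 mm by 85 mm) begins 54 mm behind the grasp point. The pads swing forward as they close: fully open they stand 13 mm farther back than shut.
Start: joints at [-1.121, 0.087, 0.176, 1.66, 0, 1.571], TCP at [0.239, -0.495, 0.231] pointing down, gripper open.
Joint ranges: [-3.13, 3.13], [-0.85, 1.81], [-1.15, 1.24], [-2.2, 2.28], [-1.44, 1.52], [-3.14, 3.14]. Speed limits (rad/s): [2.22, 2.22, 2.57, 3.14, 3.14, 3.14].

## Interface

Orientations are given as a rotation vector (axis times angle).
In Python, from workcell import get_obs, grab_frame, hand_in gives the robot as it stands.
- The arm moves only by the tool arm_command, never from a script. Its argument "deltas" is a list of rows, each a list of 5 numbers: the closure, from -1 (fully open) to 1 (shut), then the shift along the tool's x, y, z in m, then the turn about the tool's z in rad. A call has 1 to 8 rows; each row shifts and turns the commanded pose from where the row before left it, along the tool's axes as they then stand; what a row does not reach is not made up. A row lasts 1/8 s, in which the tool goes at most 62.5 mm and 10.7 degrees, less where a joint would pass 70% of its speed; a pose out of reach is approached as far as the arm can. A call is refused whole if a number of a shift passes 0.0625 or a number of a turn 0.188, either way. A call with a gripper value outside its range is refused whole. The fingers move at their own pace and stop on an object; "force" is the grip in N (left out, the last holds). Time passes only in rows, so rows that do not move let the fingers close. It gives the time, the measured TCP pose, the force, the opening and the grip force at its end, in the units of the state.
- get_obs(): the state, without advancing time (a new reading comes with each control period).
- grab_frame(name): name is "scene" or "top"; returns a dict with "img" (420x560x3 uint8, red, green, blue), "mtx" (3x3 intrinsics, pixels), "dist" ([k1, k2, p1, p2, k3] as OpenCV has them; the pictures are not rectified), "extrinsics" (4x4, takes a point from world to camera coordinates). Camera axes: x right, y down, z forward; pixel columns grow to the right and rows downward; lengths in m; the calibration is good to about 2 mm. A picture is of the moment at which its call begins. There is no depth.
- hand_in(): hands the job in; it is judged then, once.
The state is a dict: "time": time; "joint_pos": joint angles; "joint_vel": joint speeds; "tau": joint torques, N m; "eef_pos": TCP position; "eef_rot": TCP orientation; "contact_force": force on the tool from outside, world axes, zero at the start; "torque": the same for the moment, N m; "opening": finger opening in m; "finger_force": force on a finger pad.
Only numpy, scipy, OpenCV 4.12 (cv2) and the standard library are available. Lean on these libraries where they do the work, as an engineer would, in place of code of your own. Each camera call takes 0.05 s, during which the arm holds its last target. There are 200 camera calls.

## Task

Clear up the leather bench: stand each of the four steel hand dies (large round, small round, square and long strap) upright on the green pad printed with its own shape, inside the white outline and turned to line up with it. Set the dies down gently rather than dropping them, and leave the glue jar and the thread spool standing where they are.

Things in the scene. Friction and masses are not known exactly. Their poses are not given: they have to be found in the camera images.
- big_round_die: large round steel hand die: a flat disc foot 64 mm in diameter, 20 mm high, with a plain upright steel grip block standing on its centre, 28 mm along x, 16 mm along y, from 20 to 75 mm above the underside. Loose, upright, 0.15 to 0.55 kg. Origin: centre of the underside, z up.
- small_round_die: small round steel hand die: a flat disc foot 42 mm in diameter, 20 mm high, with a plain upright steel grip block standing on its centre, 28 mm along x, 16 mm along y, from 20 to 75 mm above the underside. Loose, upright, 0.15 to 0.55 kg. Origin: centre of the underside, z up.
- square_die: square steel hand die: a flat foot 60 x 60 mm, sides along its x and y, 20 mm high, with a plain upright steel grip block standing on its centre, 28 mm along x, 16 mm along y, from 20 to 75 mm above the underside. Loose, upright, 0.15 to 0.55 kg. Origin: centre of the underside, z up. Its quarter turns (apart from the grip block) look alike.
- strap_die: long strap-shaped steel hand die: a flat foot 110 mm long (its x) and 34 mm wide (its y) with half-round ends, 20 mm high, with a plain upright steel grip block standing on its centre, 28 mm along x, 16 mm along y, from 20 to 75 mm above the underside. Loose, upright, 0.15 to 0.55 kg. Origin: centre of the underside, z up. Its half turns look alike.
- big_round_pad: flat green mat pad 96 x 96 mm, 6 mm thick, fixed to the bench, printed with a white circle 76 mm in diameter: 6 mm larger all round than the matching die. Origin: centre of the underside; z up.
- small_round_pad: flat green mat pad 80 x 80 mm, 6 mm thick, fixed to the bench, printed with a white circle 54 mm in diameter: 6 mm larger all round than the matching die. Origin: centre of the underside; z up.
- square_pad: flat green mat pad 96 x 96 mm, 6 mm thick, fixed to the bench, printed with a white square 72 x 72 mm, sides along the pad's x and y: 6 mm larger all round than the matching die. Origin: centre of the underside; z up.
- strap_pad: flat green mat pad 140 (x) x 66 (y) mm, 6 mm thick, fixed to the bench, printed with a white strap shape with half-round ends, 122 mm long (pad's x) and 46 mm wide: 6 mm larger all round than the matching die. Origin: centre of the underside; z up.
- glue_jar: closed jar, 42 mm across and 66 mm high, standing loose among the dies and pads; origin: centre of its underside. Must stay where it stands.
- thread_spool: wooden spool, 38 mm across and 44 mm high, standing loose on its end among the dies and pads; origin: centre of its underside. Must stay where it stands. (A low flat round tin, 44 mm across and 20 mm high, also lies near there, about 0.52 m ahead of the robot and 0.2 m to its right; tall equipment only far to the sides.)
Things that resemble listed ones, but are neither listed nor needed, are in the scene too. What is shaped like the strap_die but orange is not meant.

How it is judged:
By the outcome, as a careful person would: the job done as asked, in the order asked, and still so for the second after the job is handed in, with the robot touching nothing.
It also fails if it takes over 102 s, if anything falls off the work surface, if the arm or the gripper's body presses on something with over 40 N, if the wrist force passes 120 N, or if a joint passes its speed limit or range.

## Working session

There is one attempt and no reset: what is moved stays moved. The work goes in short steps, Python scripts to look and compute and a tool call to move; the robot and the scene stay as the last step left them, time stands still between calls to the robot, and variables do not carry over. Pictures are saved under pics/ and viewed, at most 14 in all, crops included, and the job is handed in when it is done.

Besides the shell and the picture viewer there is one more tool, called after ">>>" as a command line: name --pt "numbers of a row" for each row, then --argument value for the rest. arm_command: Moves the arm, as the interface text tells. Its arguments: {"type":"object","properties":{"deltas":{"type":"array"},"force":{"type":"number"}},"required":["deltas"]}

```bash
mkdir -p pics; ls; python3 - <<'E'
from workcell import get_obs, grab_frame
import cv2,numpy as np,pickle
o=get_obs(); print(o)
for n in("scene","top"):
    f=grab_frame(n); pickle.dump(f,open(f"{n}0.pkl","wb"))
    print(n,f["mtx"],f["dist"],f["extrinsics"])
    cv2.imwrite(f"pics/{n}0.png",cv2.resize(f["img"][:,:,::-1],(800,600),interpolation=cv2.INTER_CUBIC))
E
```

```text
pics
{'time': 0.0, 'joint_pos': array([-1.12099678e+00,  8.74555179e-02,  1.75157143e-01,  1.65978817e+00,
       -3.58096103e-06,  1.57081644e+00]), 'joint_vel': array([-5.12740846e-05, -2.57269304e-04,  1.98336039e-05,  9.37993196e-04,
        1.73642647e-04, -6.92816605e-04]), 'tau': array([ 2.71482182e-03, -5.20384204e+01,  4.64804971e+01,  1.64380803e-02,
        2.21032997e-04,  3.57215612e-06]), 'eef_pos': array([ 0.2390367 , -0.4950993 ,  0.23059737]), 'eef_rot': array([-3.06125798e+00, -7.00291275e-01,  4.57285542e-04]), 'contact_force': array([-0.45207156,  0.16366404,  0.23692523]), 'torque': array([-0.05692525,  0.00395129,  0.03112485]), 'finger_force': 0.0, 'opening': 0.08527450766362149}
scene [[487.76641152   0.         280.34594449]
 [  0.         487.76641152 203.93120684]
 [  0.           0.           1.        ]] [-0.11951809  0.          0.          0.          0.        ] [[-0.85837382  0.51278436  0.01570331  0.5163918 ]
 [ 0.2892874   0.5090768  -0.81065012 -0.00723641]
 [-0.42368289 -0.69129807 -0.58532025  1.48364047]
 [ 0.          0.          0.          1.        ]]
top [[388.00137609   0.         284.66731294]
 [  0.         388.00137609 213.58819123]
 [  0.           0.           1.        ]] [0.02513752 0.         0.         0.         0.        ] [[ 0.01102296 -0.99992227  0.00582689 -0.19582986]
 [-0.99547107 -0.01152378 -0.09436392  0.50378733]
 [ 0.09442373 -0.00476033 -0.99552072  1.29584029]
 [ 0.          0.          0.          1.        ]]
```

View pics/top0.png

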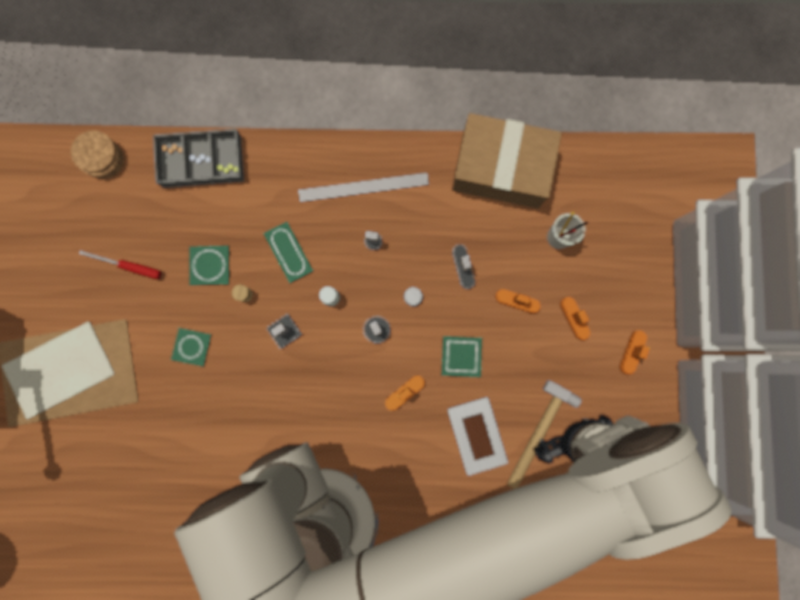

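View pics/scene0.png

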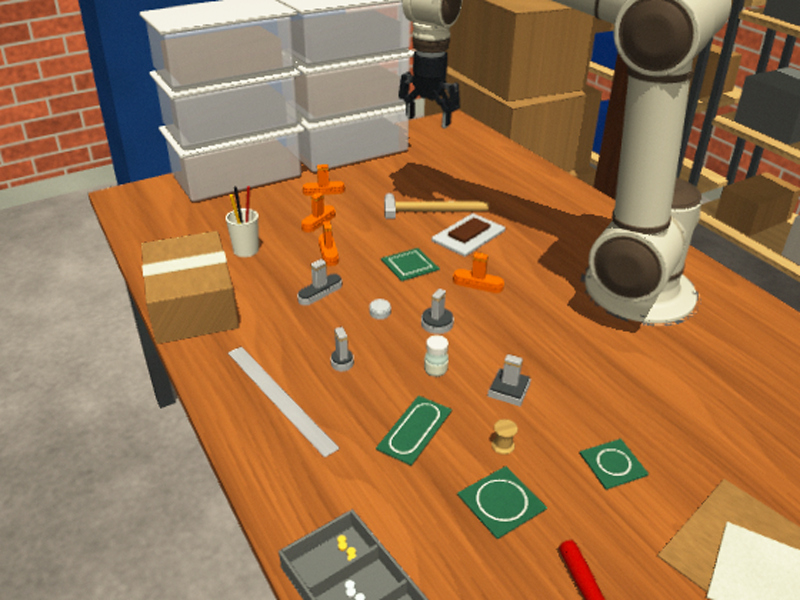

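Top view (800×600 px) candidates:
- **Grey dies:** small round (372,240), strap (464,265), square (284,330), big round (376,330).
- **Pads:** big (209,266), strap (288,252), small (191,347), square (462,356).
- **Lookalikes:** orange straps (518,300), (575,318), (635,352) and (405,393); flat tin (413,296), which could pass for the small round die; jar (329,296); white tray (479,436).

I choose the grey dies with grip blocks.

```bash
cat > h.py <<'E'
import cv2,numpy as np,pickle
def load(n,k=0): return pickle.load(open(f"{n}{k}.pkl","rb"))
def snap(n,k):
    from workcell import grab_frame
    f=grab_frame(n); pickle.dump(f,open(f"{n}{k}.pkl","wb")); return f
def ray(f,px):
    E=f["extrinsics"];R,t=E[:3,:3],E[:3,3]
    u=cv2.undistortPoints(np.float64(px).reshape(-1,1,2),f["mtx"],f["dist"]).reshape(-1,2)
    return -R.T@t, np.c_[u,np.ones(len(u))]@R
def plane(f,px,z):
    c,d=ray(f,px); return c+d*((z-c[2])/d[:,2])[:,None]
def tri(f,p,g,q):
    "midpoint of the closest approach of two rays, and the gap"
    a,d=ray(f,[p]);b,e=ray(g,[q]);d,e=d[0],e[0]
    s=np.linalg.lstsq(np.c_[d,-e],b-a,rcond=None)[0]
    P,Q=a+s[0]*d,b+s[1]*e
    return (P+Q)/2,np.linalg.norm(P-Q)
def proj(f,P):
    E=f["extrinsics"]
    return cv2.projectPoints(np.float64(P).reshape(-1,1,3),cv2.Rodrigues(E[:3,:3])[0],E[:3,3],f["mtx"],f["dist"])[0].reshape(-1,2)
def masks(f):
    h=cv2.cvtColor(f["img"],cv2.COLOR_RGB2HSV)
    g=cv2.inRange(h,(60,80,30),(95,255,200))
    gray=cv2.inRange(h,(0,0,0),(179,75,255))
    return g,gray
def blobs(m,lo,hi):
    c,_=cv2.findContours(m,cv2.RETR_EXTERNAL,cv2.CHAIN_APPROX_NONE)
    return [k for k in c if lo<cv2.contourArea(k)<hi]
E
python3 - <<'E'
from h import *
for n in("top","scene"):
    f=load(n);g,gr=masks(f)
    for nm,m,lo in(("green",g,250),("gray",gr,25)):
        for k in blobs(m,lo,8000):
            r=cv2.minAreaRect(k)
            if n=="top" and not(160<r[0][0]<360 and 140<r[0][1]<290) and nm=="gray":continue
            if n=="scene" and not(190<r[0][0]<440 and 160<r[0][1]<320) and nm=="gray":continue
            print(n,nm,np.round(r[0],1),np.round(r[1],1),round(r[2],1),np.round(plane(f,[r[0]],.006)[0],3))
t=load("top")["img"][140:275,110:350,::-1]; s=load("scene")["img"][165:385,190:460,::-1]
cv2.imwrite("pics/ct.png",cv2.resize(t,None,fx=3.3,fy=3.3,interpolation=cv2.INTER_CUBIC))
cv2.imwrite("pics/cs.png",cv2.resize(s,None,fx=2.7,fy=2.7,interpolation=cv2.INTER_CUBIC))
E
```

```text
top gray [322.8 249.2] [27.5 27.4] 2.7 [ 0.387 -0.322  0.006]
top gray [263.5 230.5] [17. 17.] 90.0 [ 0.449 -0.118  0.006]
top gray [198.4 231.6] [17.5 17.8] 56.3 [0.442 0.105 0.006]
top gray [289. 207.] [12. 12.] 90.0 [ 0.531 -0.205  0.006]
top gray [230.  206.5] [13. 14.] 90.0 [ 0.53  -0.001  0.006]
top gray [324.3 186.3] [30.3 10.7] 76.0 [ 0.605 -0.327  0.006]
top gray [260.5 168. ] [12. 11.] 90.0 [ 0.666 -0.104  0.006]
top gray [201.3 176.1] [39.3 18.6] 62.1 [0.635 0.101 0.006]
scene green [351.1 350.2] [47.2 40.9] 49.8 [0.601 0.293 0.006]
scene green [429.2 324.1] [30.  39.5] 71.6 [0.405 0.327 0.006]
scene green [289.4 300.3] [26.2 52.4] 36.9 [0.639 0.104 0.006]
scene gray [289.6 299.6] [19.1 42.3] 38.2 [0.638 0.102 0.006]
scene gray [356.9 268.9] [24.2 26.7] 23.2 [0.435 0.099 0.006]
scene gray [359.4 251.5] [11.1  5.1] 18.4 [0.388 0.049 0.006]
scene gray [197.7 280.8] [101.   11.7] 46.0 [ 0.8   -0.062  0.006]
scene gray [305.  248.5] [27. 16.] 90.0 [ 0.506 -0.032  0.006]
scene gray [239. 244.] [30. 14.] 90.0 [ 0.649 -0.135  0.006]
scene gray [305.5 220.5] [23. 21.] 90.0 [ 0.439 -0.133  0.006]
scene gray [266.  215.5] [13. 14.] 90.0 [ 0.525 -0.209  0.006]
scene gray [307.3 205.3] [4.9 8.5] 45.0 [ 0.394 -0.192  0.006]
scene gray [220.8 198.1] [20.5 33.1] 61.4 [ 0.601 -0.352  0.006]
scene gray [222.4 184.2] [4.4 9.5] 71.6 [ 0.564 -0.419  0.006]
scene gray [286.9 183.7] [15.  27.8] 74.5 [ 0.386 -0.321  0.006]
scene gray [327.6 163.7] [23.2 47.3] 59.0 [ 0.202 -0.358  0.006]
```

View pics/ct.png

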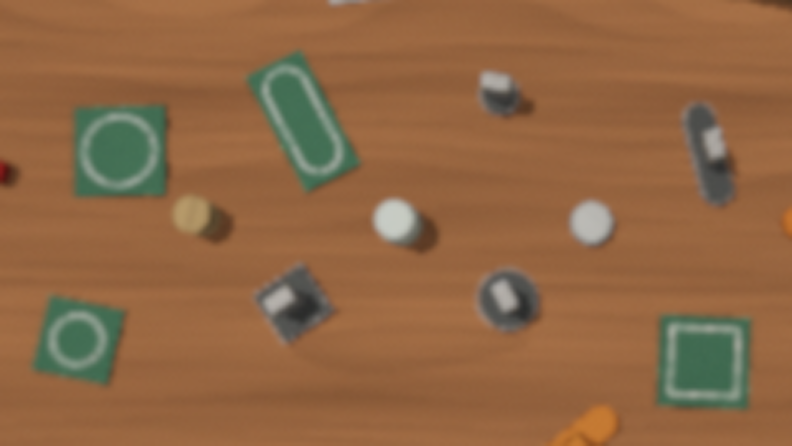

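View pics/cs.png

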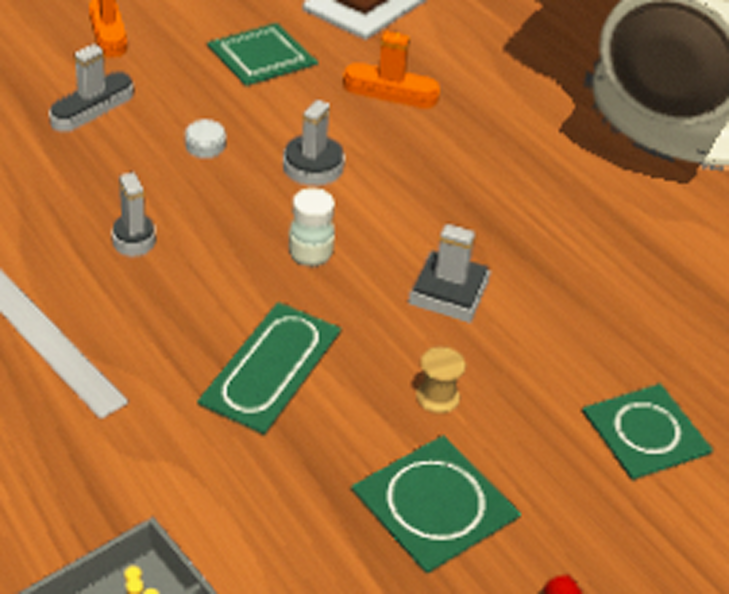

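The crops confirm the choice. In the top crop the four grey dies have bright block tops at small (495,80), strap (714,142), square (278,299) and big (504,296). The tin at (592,222) has no block. Next I measure pads and block tops in both views.

```bash
python3 - <<'E'
from h import *
t,s=load("top"),load("scene")
h=cv2.cvtColor(t["img"],cv2.COLOR_RGB2HSV); print("hsv",h[178,140],h[250,315])
P={}
for n,f in(("t",t),("s",s)):
    h=cv2.cvtColor(f["img"],cv2.COLOR_RGB2HSV)
    m=cv2.morphologyEx(cv2.inRange(h,(55,60,20),(100,255,220)),cv2.MORPH_CLOSE,np.ones((5,5)))
    P[n]=[cv2.approxPolyDP(cv2.convexHull(k),.06*cv2.arcLength(k,True),True).reshape(-1,2) for k in blobs(m,250,3000)]
    P[n+"h"]=[cv2.convexHull(k) for k in blobs(m,250,3000)]
for n,f in(("t",t),("s",s)):
    for q,hu in zip(P[n],P[n+"h"]):
        w=plane(f,hu.reshape(-1,2),.006)[:,:2].astype(np.float32)
        r=cv2.minAreaRect(w*1000); print(n,len(q),np.round(r[0],1),np.round(r[1],1),round(r[2],1))
tiles=[]
for f,L in((t,[(260,168),(326,183),(194,230),(263,230)]),(s,[(239,240),(222,195),(356,266),(306,213)])):
    tiles.append(np.hstack([cv2.resize(f["img"][y-17:y+17,x-17:x+17,::-1],(200,200),interpolation=cv2.INTER_NEAREST) for x,y in L]))
cv2.imwrite("pics/mont.png",np.vstack(tiles))
E
```

```text
hsv [ 69  57 130] [ 71  82 112]
t 4 [ 386.6 -322.1] [87.6 89.1] 87.1
t 4 [402.6 323.4] [73.5 72.2] 78.9
t 4 [599.7 290. ] [87.4 91.4] 0.8
t 4 [634.9  99.9] [133.6  59. ] 29.1
s 4 [602.6 292. ] [95.5 95.8] 2.7
s 4 [405.  326.6] [79.1 80.1] 78.8
s 4 [636.5 103. ] [140.6  64.8] 29.0
s 4 [ 389.2 -317.5] [94.2 94.3] 88.1
```

View pics/mont.png

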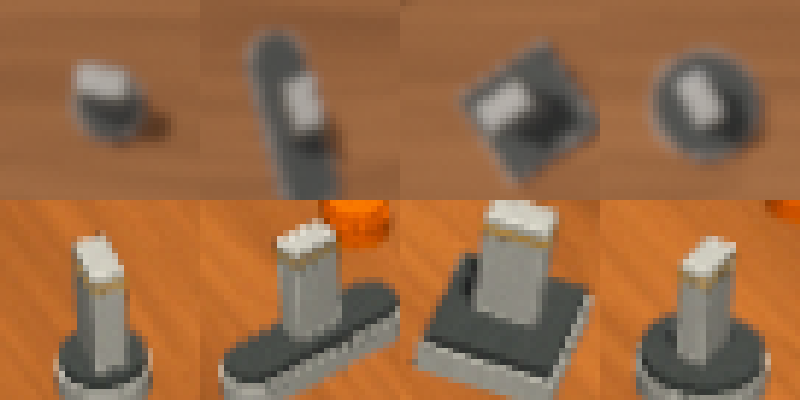

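```bash
cat > meas.py <<'E'
from h import *
def tops(f,L,vt,r=15):
    out=[]
    for x,y in L:
        x,y=int(x),int(y);c=f["img"][y-r:y+r,x-r:x+r]
        h=cv2.cvtColor(cv2.resize(c,None,fx=8,fy=8,interpolation=cv2.INTER_CUBIC),cv2.COLOR_RGB2HSV)
        m=cv2.inRange(h,(0,0,vt),(179,45,255))
        k=max(blobs(m,100,1e6),key=cv2.contourArea).reshape(-1,2)
        p=(k+.5)/8-.5+[x-r,y-r]
        mo=cv2.moments(np.float32(p).reshape(-1,1,2)); out.append(((mo["m10"]/mo["m00"],mo["m01"]/mo["m00"]),p))
    return out
def rect(f,p,z):
    w=plane(f,p,z)[:,:2].astype(np.float32)*1000
    (c,(a,b),t)=cv2.minAreaRect(w)
    if a<b:a,b,t=b,a,t+90
    return np.round(c,1),round(a,1),round(b,1),round((t+90)%180-90,1)
E
python3 - <<'E'
from meas import *
t,s=load("top"),load("scene")
T=tops(t,[(258,163),(326,183),(191,228),(263,228)],140,9)
S=tops(s,[(239,232),(222,184),(360,251),(307,206)],205,10)
for n,a,b in zip(("small","strap","square","big"),T,S):
    print(n,np.round(a[0],1),np.round(b[0],1),np.round(tri(t,a[0],s,b[0]),4) if 0 else [np.round(v*1000,1) for v in tri(t,a[0],s,b[0])],"\n  t",rect(t,a[1],.075),"s",rect(s,b[1],.075))
# pads: centre of the hull moments triangulated for height
def pc(f):
    h=cv2.cvtColor(f["img"],cv2.COLOR_RGB2HSV)
    m=cv2.morphologyEx(cv2.inRange(h,(55,45,20),(100,255,220)),cv2.MORPH_CLOSE,np.ones((5,5)))
    o=[]
    for k in blobs(m,250,3000):
        b=np.mean(cv2.boxPoints(cv2.minAreaRect(np.float32(plane(f,cv2.convexHull(k).reshape(-1,2),.006)[:,:2]))),0)
        o.append(proj(f,[*b,.006])[0])
    return o
for a in pc(t):
    b=min(pc(s),key=lambda q:tri(t,a,s,q)[1]+abs(tri(t,a,s,q)[0][2]))
    print("pad",[np.round(v*1000,1) for v in tri(t,a,s,b)])
# square / strap foot outline (dark top at 20 mm) in the top view, jar etc.
E
```

```text
small [259.7 164.2] [238.1 232.4] [array([ 664.6, -105.2,   73.3]), np.float64(0.0)] 
  t (array([ 664.1, -105.4]), 27.8, 15.0, 81.7) s (array([ 665.1, -103.8]), 25.5, 13.0, 82.4)
strap [326.1 182.7] [222.1 183.9] [array([ 605. , -325.3,   74.3]), np.float64(0.2)] 
  t (array([ 605.2, -324.9]), 27.8, 16.5, 12.1) s (array([ 604.9, -324.9]), 25.5, 13.9, 14.4)
square [193.8 230.5] [358.9 251. ] [array([442.9, 104.8,  73.8]), np.float64(0.3)] 
  t (array([442.7, 104.6]), 28.3, 16.0, -54.3) s (array([443.3, 105.2]), 23.4, 14.5, -57.1)
big [262.2 229.1] [306.8 204.9] [array([ 449.3, -117.1,   74.6]), np.float64(0.9)] 
  t (array([ 449.5, -117.5]), 28.0, 16.0, 28.7) s (array([ 448.7, -116.8]), 26.7, 11.9, 23.0)
pad [array([ 386.4, -322.3,    2.3]), np.float64(0.4)]
pad [array([402.6, 324.8,   2.7]), np.float64(0.3)]
pad [array([600.6, 290.7,   3.1]), np.float64(1.0)]
pad [array([635.2, 100.7,   3.2]), np.float64(0.4)]
```

```bash
cat > plan.py <<'E'
import sys,numpy as np
from scipy.spatial.transform import Rotation as R
from workcell import get_obs
def state():
    o=get_obs();M=R.from_rotvec(o["eef_rot"]).as_matrix()
    return o,np.array(o["eef_pos"]),np.arctan2(M[1,0],M[0,0])
def show():
    o,p,th=state()
    print("t",round(o["time"],2),"tcp",np.round(p*1000,1),"yaw",round(np.degrees(th),1),"q6",round(o["joint_pos"][5],2),"q1",round(o["joint_pos"][0],2),"F",np.round(o["contact_force"],1),"open",round(o["opening"]*1000,1),"ff",round(o["finger_force"],1))
def seg(p,th,q,thq,n=None,vmax=.055,wmax=.17):
    "rows (tool dx,dy,dz,turn) for a straight line with soft ends"
    p,q=np.array(p,float),np.array(q,float);d=(thq-th+np.pi)%(2*np.pi)-np.pi
    L=max(np.linalg.norm(q-p)/vmax,abs(d)/wmax)
    n=n or int(np.ceil(L))+1
    w=np.ones(n)
    if n>2:w[0]=w[-1]=.6
    w/=w.sum();rows=[]
    for f in w:
        c,s=np.cos(th),np.sin(th);v=(q-p)*f
        rows.append([round(v[0]*c+v[1]*s,3),round(v[0]*s-v[1]*c,3),round(-v[2],3),round(-d*f,3)])
        th+=d*f
    return rows
def go(*wps):
    "wps: (x,y,z mm, yaw deg[, n])"
    show();o,p,th=state()
    for x in wps:
        q=np.array(x[:3])/1000;t=np.radians(x[3])
        r=seg(p,th,q,t,x[4] if len(x)>4 else None);p,th=q,t
        print(len(r),*r,sep="\n ")
E
python3 -c "
from plan import *
go((449.3,-117.1,150,27),(449.3,-117.1,40,27,3))"
python3 - <<'E'
# pad centres from the printed white outlines
from meas import *
t,s=load("top"),load("scene")
for nm,c in dict(square=(388,-320),small=(404,325),big=(601,291),strap=(635.5,101.5)).items():
    for f,n in((t,"t"),(s,"s")):
        x,y=proj(f,[c[0]/1e3,c[1]/1e3,.006])[0].astype(int)
        r=26 if n=="s" else 24
        im=cv2.resize(f["img"][y-r:y+r,x-r:x+r],None,fx=6,fy=6,interpolation=cv2.INTER_CUBIC)
        h=cv2.cvtColor(im,cv2.COLOR_RGB2HSV)
        g=cv2.inRange(h,(50,40,20),(105,255,255)); 
        k=max(blobs(cv2.morphologyEx(g,cv2.MORPH_CLOSE,np.ones((5,5))),500,1e6),key=cv2.contourArea)
        pad=np.zeros_like(g);cv2.drawContours(pad,[cv2.convexHull(k)],-1,255,-1);pad=cv2.erode(pad,np.ones((9,9)))
        ch=im[:,:,0].astype(int);red=ch[pad>0];th=(np.percentile(red,97)+np.median(red))/2
        m=((ch>th)&(pad>0)).astype(np.uint8)*255
        k=max(blobs(m,300,1e6),key=lambda q:cv2.contourArea(cv2.convexHull(q)))
        p=(cv2.convexHull(k).reshape(-1,2)+.5)/6-.5+[x-r,y-r]
        print(nm,n,rect(f,p,.006))
E
```

```text
t 0.1 tcp [ 239.  -495.1  230.6] yaw 25.8 q6 1.57 q1 -1.12 F [-0.4  0.2  0.4] open 84.9 ff 0.0
10
 [np.float64(0.023), np.float64(-0.016), np.float64(0.005), np.float64(-0.001)]
 [np.float64(0.038), np.float64(-0.027), np.float64(0.009), np.float64(-0.002)]
 [np.float64(0.039), np.float64(-0.027), np.float64(0.009), np.float64(-0.002)]
 [np.float64(0.039), np.float64(-0.027), np.float64(0.009), np.float64(-0.002)]
 [np.float64(0.039), np.float64(-0.027), np.float64(0.009), np.float64(-0.002)]
 [np.float64(0.039), np.float64(-0.027), np.float64(0.009), np.float64(-0.002)]
 [np.float64(0.039), np.float64(-0.027), np.float64(0.009), np.float64(-0.002)]
 [np.float64(0.039), np.float64(-0.026), np.float64(0.009), np.float64(-0.002)]
 [np.float64(0.039), np.float64(-0.026), np.float64(0.009), np.float64(-0.002)]
 [np.float64(0.023), np.float64(-0.016), np.float64(0.005), np.float64(-0.001)]
3
 [np.float64(0.0), np.float64(0.0), np.float64(0.03), np.float64(-0.0)]
 [np.float64(0.0), np.float64(0.0), np.float64(0.05), np.float64(-0.0)]
 [np.float64(0.0), np.float64(0.0), np.float64(0.03), np.float64(-0.0)]
square t (array([ 387.3, -322.4]), 78.0, 77.2, 88.4)
square s (array([ 386.3, -322.7]), 78.9, 76.1, 88.1)
small t (array([402.9, 325.1]), 58.6, 57.9, 46.5)
small s (array([402.4, 325.1]), 56.3, 55.4, 85.3)
big t (array([600.9, 291.2]), 80.6, 79.8, -89.2)
big s (array([600.1, 291. ]), 77.0, 76.9, 19.8)
strap t (array([635.2, 101. ]), 123.8, 51.8, 28.9)
strap s (array([635.5, 101.1]), 124.0, 47.9, 29.0)
```

>>> arm_command --pt "-0.3 0.023 -0.016 0.005 0" --pt "-0.3 0.039 -0.027 0.009 0" --pt "-0.3 0.039 -0.027 0.009 0" --pt "-0.3 0.039 -0.027 0.009 0" --pt "-0.3 0.039 -0.027 0.009 0" --pt "-0.3 0.039 -0.027 0.009 0" --pt "-0.3 0.039 -0.027 0.009 0" --pt "-0.3 0.039 -0.027 0.009 0" --force 80

```text
time: 1.1
eef_pos: [0.417, -0.1805, 0.1628]
eef_rot: [-3.062, -0.7, 0.0]
contact_force: [1.7, -0.4, -0.5]
opening: 0.0555
finger_force: 0.0
```

>>> arm_command --pt "-0.3 0.038 -0.026 0.009 -0.01" --pt "-0.3 0.023 -0.016 0.005 -0.01" --pt "-0.3 0 0 0 0" --pt "-0.3 0 0 0 0"

```text
time: 1.6
eef_pos: [0.4527, -0.1178, 0.1492]
eef_rot: [3.055, 0.731, -0.001]
contact_force: [-0.3, -0.3, -0.1]
opening: 0.0555
finger_force: 0.0
```

```bash
sed -i 's/rows.append(\[\(.*\)\])$/rows.append([float(e) for e in [\1]])/' plan.py; python3 -c "
from plan import *
go((449.3,-117.1,40,27,4))"
```

```text
t 1.6 tcp [ 452.7 -117.8  149.2] yaw 26.9 q6 2.42 q1 -0.25 F [-0.3 -0.3 -0.1] open 55.5 ff 0.0
4
 [-0.001, -0.0, 0.02, -0.0]
 [-0.001, -0.001, 0.034, -0.0]
 [-0.001, -0.001, 0.034, -0.0]
 [-0.001, -0.0, 0.02, -0.0]
```

>>> arm_command --pt "-0.3 -0.002 -0.001 0.025 0" --pt "-0.3 -0.001 -0.001 0.05 0" --pt "-0.3 0 0 0.034 0" --pt "-0.3 0 0 0 0" --pt "1 0 0 0 0" --pt "1 0 0 0 0" --pt "1 0 0 0 0" --pt "1 0 0 0 0"

```text
time: 2.6
eef_pos: [0.4506, -0.1175, 0.0422]
eef_rot: [3.054, 0.731, 0.004]
contact_force: [-1.5, -0.7, 6.9]
opening: 0.0149
finger_force: 79.3
```

```bash
python3 -c "
from plan import *
show()"
```

```text
t 2.6 tcp [ 450.6 -117.5   42.2] yaw 26.9 q6 2.42 q1 -0.25 F [-1.5 -0.7  6.9] open 14.9 ff 79.3
```

```bash
python3 -c "
from plan import *
go((450.6,-117.5,145,26.9,3),(600.5,292,150,91.7),(600.5,292,56,91.7,3))"
```

```text
t 2.6 tcp [ 450.6 -117.5   42.2] yaw 26.9 q6 2.42 q1 -0.25 F [-1.5 -0.7  6.9] open 14.9 ff 79.3
3
 [0.0, 0.0, -0.028, 0.0]
 [0.0, 0.0, -0.047, 0.0]
 [0.0, 0.0, -0.028, 0.0]
9
 [0.023, -0.022, -0.0, -0.083]
 [0.042, -0.033, -0.001, -0.138]
 [0.046, -0.027, -0.001, -0.138]
 [0.049, -0.02, -0.001, -0.138]
 [0.051, -0.013, -0.001, -0.138]
 [0.053, -0.006, -0.001, -0.138]
 [0.053, 0.001, -0.001, -0.138]
 [0.053, 0.008, -0.001, -0.138]
 [0.031, 0.009, -0.0, -0.083]
3
 [0.0, 0.0, 0.026, -0.0]
 [0.0, 0.0, 0.043, -0.0]
 [0.0, 0.0, 0.026, -0.0]
```

>>> arm_command --pt "1 0 0 -0.026 0" --pt "1 0 0 -0.046 0" --pt "1 0 0 -0.03 0" --pt "1 0.023 -0.022 0 -0.083" --pt "1 0.042 -0.033 0 -0.138" --pt "1 0.046 -0.027 0 -0.138" --pt "1 0.049 -0.02 0 -0.138" --pt "1 0.051 -0.013 0 -0.138"

```text
time: 3.6
eef_pos: [0.5335, 0.114, 0.1424]
eef_rot: [2.67, 1.655, -0.0]
contact_force: [0.8, -1.2, -4.7]
opening: 0.0148
finger_force: 78.9
```

>>> arm_command --pt "1 0.053 -0.006 0 -0.138" --pt "1 0.053 0.001 0 -0.138" --pt "1 0.053 0.008 0 -0.138" --pt "1 0.031 0.009 0 -0.083" --pt "1 0 0 0 0" --pt "1 0 0 0 0"

```text
time: 4.35
eef_pos: [0.5979, 0.2927, 0.1419]
eef_rot: [-2.187, -2.255, 0.002]
contact_force: [0.2, -1.2, -5.1]
opening: 0.0151
finger_force: 79.5
```

```bash
python3 -c "
from plan import *
go((600.5,292,56,91.7,4))"
```

```text
t 4.35 tcp [597.9 292.7 141.9] yaw 91.7 q6 2.0 q1 0.46 F [ 0.2 -1.2 -5.1] open 15.1 ff 79.5
4
 [-0.0, 0.0, 0.016, 0.0]
 [-0.0, 0.001, 0.027, 0.0]
 [-0.0, 0.001, 0.027, 0.0]
 [-0.0, 0.0, 0.016, 0.0]
```

>>> arm_command --pt "1 0 0.001 0.018 0" --pt "1 0 0.001 0.032 0" --pt "1 -0.001 0.001 0.026 0" --pt "1 0 0 0.01 0" --pt "1 0 0 0.003 0" --pt "1 0 0 0.002 0" --pt "1 0 0 0.001 0" --pt "1 0 0 0 0"

```text
time: 5.35
eef_pos: [0.6014, 0.2924, 0.0508]
eef_rot: [2.187, 2.255, 0.001]
contact_force: [-1.1, -0.4, -4.7]
opening: 0.0152
finger_force: 79.4
```

```bash
python3 -c "
from plan import *
show()"
```

```text
t 5.35 tcp [601.4 292.4  50.8] yaw 91.8 q6 1.99 q1 0.45 F [-1.1 -0.4 -4.7] open 15.2 ff 79.4
```

>>> arm_command --pt "1 0 0 0.001 0" --pt "1 0 0 0.001 0" --pt "1 0 0 0 0" --pt "1 0 0 0 0"

```text
time: 5.85
eef_pos: [0.6013, 0.2922, 0.0484]
eef_rot: [2.187, 2.256, 0.0]
contact_force: [0.5, -0.3, -3.7]
opening: 0.0148
finger_force: 79.8
```

```bash
python3 -c "
from plan import *
show()"
```

```text
t 5.85 tcp [601.3 292.2  48.4] yaw 91.8 q6 1.99 q1 0.45 F [ 0.5 -0.3 -3.7] open 14.8 ff 79.8
```

>>> arm_command --pt "1 0 0 0.001 0" --pt "1 0 0 0 0" --pt "1 0 0 0 0"

```text
time: 6.22
eef_pos: [0.6013, 0.2922, 0.0484]
eef_rot: [2.187, 2.255, 0.001]
contact_force: [-4.1, -2.7, 5.3]
opening: 0.0147
finger_force: 81.0
```

```bash
python3 -c "
from plan import *
show()"
```

```text
t 6.22 tcp [601.3 292.2  48.4] yaw 91.8 q6 1.99 q1 0.45 F [-4.1 -2.7  5.3] open 14.7 ff 81.0
```

>>> arm_command --pt "-0.3 0 0 0 0" --pt "-0.3 0 0 0 0" --pt "-0.3 0 0 0 0" --pt "-0.3 0 0 0 0" --pt "-0.3 0 0 -0.02 0" --pt "-0.3 0 0 -0.04 0" --pt "-0.3 0 0 -0.03 0" --pt "-0.3 0 0 0 0"

```text
time: 7.22
eef_pos: [0.6026, 0.2929, 0.1421]
eef_rot: [2.185, 2.254, 0.009]
contact_force: [-0.0, 1.0, -0.2]
opening: 0.0556
finger_force: 0.0
```

```bash
python3 -c "
from plan import *
go((664.6,-105.2,140,82),(664.6,-105.2,42,82,3))"
```

```text
t 7.22 tcp [602.6 292.9 142.1] yaw 91.8 q6 1.99 q1 0.45 F [-0.   1.  -0.2] open 55.6 ff 0.0
9
 [-0.029, 0.004, 0.0, 0.012]
 [-0.049, 0.007, 0.0, 0.021]
 [-0.049, 0.008, 0.0, 0.021]
 [-0.048, 0.009, 0.0, 0.021]
 [-0.048, 0.01, 0.0, 0.021]
 [-0.048, 0.011, 0.0, 0.021]
 [-0.048, 0.012, 0.0, 0.021]
 [-0.047, 0.013, 0.0, 0.021]
 [-0.028, 0.008, 0.0, 0.012]
3
 [0.0, 0.0, 0.027, -0.0]
 [0.0, 0.0, 0.045, -0.0]
 [0.0, 0.0, 0.027, -0.0]
```

>>> arm_command --pt "-0.3 -0.029 0.004 0 0.012" --pt "-0.3 -0.049 0.007 0 0.021" --pt "-0.3 -0.049 0.008 0 0.021" --pt "-0.3 -0.048 0.009 0 0.021" --pt "-0.3 -0.048 0.01 0 0.021" --pt "-0.3 -0.048 0.011 0 0.021" --pt "-0.3 -0.048 0.012 0 0.021" --pt "-0.3 -0.047 0.013 0 0.021"

```text
time: 8.22
eef_pos: [0.6612, -0.0783, 0.1374]
eef_rot: [-2.36, -2.074, 0.0]
contact_force: [0.4, 0.2, 0.8]
opening: 0.0554
finger_force: 0.0
```

>>> arm_command --pt "-0.3 -0.028 0.008 0 0.012" --pt "-0.3 0 0 0 0" --pt "-0.3 0 0 0 0"

```text
time: 8.6
eef_pos: [0.6655, -0.1049, 0.1372]
eef_rot: [-2.371, -2.061, 0.0]
contact_force: [0.2, 1.0, -0.2]
opening: 0.0558
finger_force: 0.0
```

```bash
python3 - <<'E'
from plan import *
from meas import *
go((664.6,-105.2,42,82,4))
t,s=snap("top",1),snap("scene",1)
a=proj(t,[.6005,.291,.081])[0];b=proj(s,[.6005,.291,.081])[0]
T=tops(t,[a],140,9)[0];S=tops(s,[b],205,10)[0]
print([np.round(v*1000,1) for v in tri(t,T[0],s,S[0])],rect(t,T[1],.081),rect(s,S[1],.081))
E
```

```text
t 8.6 tcp [ 665.5 -104.9  137.2] yaw 82.0 q6 1.55 q1 -0.16 F [ 0.2  1.  -0.2] open 55.8 ff 0.0
4
 [-0.0, -0.0, 0.018, -0.0]
 [-0.0, -0.0, 0.03, -0.0]
 [-0.0, -0.0, 0.03, -0.0]
 [-0.0, -0.0, 0.018, -0.0]
[array([601.5, 290.6,  79.6]), np.float64(0.0)] (array([601.6, 289.8]), 26.3, 16.2, -87.5) (array([602.5, 291.2]), 26.9, 13.8, -87.4)
```

>>> arm_command --pt "-0.3 0 0 0.025 0" --pt "-0.3 0 0 0.04 0" --pt "-0.3 0 0.001 0.03 0" --pt "-0.3 0 0 0 0" --pt "1 0 0 0 0" --pt "1 0 0 0 0" --pt "1 0 0 0 0" --pt "1 0 0 0 0"

```text
time: 9.7
eef_pos: [0.6675, -0.1057, 0.0439]
eef_rot: [2.37, 2.059, 0.003]
contact_force: [0.6, -0.2, 5.9]
opening: 0.0148
finger_force: 80.8
```

```bash
python3 -c "
from plan import *
go((664,-105,142,82,3),(480,140,145,50),(402.6,325.1,140,78.8))"
```

```text
t 9.7 tcp [ 667.5 -105.7   43.9] yaw 82.0 q6 1.55 q1 -0.16 F [ 0.6 -0.2  5.9] open 14.8 ff 80.8
3
 [0.0, -0.001, -0.027, -0.0]
 [0.0, -0.002, -0.045, -0.0]
 [0.0, -0.001, -0.027, -0.0]
7
 [0.021, -0.021, -0.0, 0.054]
 [0.033, -0.037, -0.0, 0.09]
 [0.03, -0.04, -0.0, 0.09]
 [0.026, -0.042, -0.0, 0.09]
 [0.022, -0.044, -0.0, 0.09]
 [0.018, -0.046, -0.0, 0.09]
 [0.008, -0.028, -0.0, 0.054]
5
 [0.013, -0.025, 0.001, -0.072]
 [0.025, -0.041, 0.001, -0.12]
 [0.03, -0.037, 0.001, -0.12]
 [0.034, -0.034, 0.001, -0.12]
 [0.023, -0.018, 0.001, -0.072]
```

```bash
python3 -c "
from plan import *
o,p,t=state()
for r in seg((.6675,-.1057,.142),t,(.4026,.3247,.142),np.radians(78.8)):print(r)"
```

```text
[0.023, -0.019, -0.0, 0.003]
[0.038, -0.032, -0.0, 0.005]
[0.038, -0.032, -0.0, 0.005]
[0.038, -0.032, -0.0, 0.005]
[0.038, -0.032, -0.0, 0.005]
[0.037, -0.033, -0.0, 0.005]
[0.037, -0.033, -0.0, 0.005]
[0.037, -0.033, -0.0, 0.005]
[0.037, -0.033, -0.0, 0.005]
[0.037, -0.033, -0.0, 0.005]
[0.022, -0.02, -0.0, 0.003]
```

>>> arm_command --pt "1 0 0 -0.027 0" --pt "1 0 0 -0.045 0" --pt "1 0 0 -0.027 0" --pt "1 0.023 -0.019 0 0.003" --pt "1 0.038 -0.032 0 0.005" --pt "1 0.038 -0.032 0 0.005" --pt "1 0.038 -0.032 0 0.005" --pt "1 0.038 -0.032 0 0.005"

```text
time: 10.7
eef_pos: [0.5463, 0.0904, 0.1414]
eef_rot: [2.395, 2.033, 0.0]
contact_force: [1.7, 0.1, -1.0]
opening: 0.0149
finger_force: 79.6
```

>>> arm_command --pt "1 0.037 -0.033 0 0.005" --pt "1 0.037 -0.033 0 0.005" --pt "1 0.037 -0.033 0 0.005" --pt "1 0.037 -0.033 0 0.005" --pt "1 0.037 -0.033 0 0.005" --pt "1 0.022 -0.02 0 0.003" --pt "1 0 0 0 0" --pt "1 0 0 0 0"

```text
time: 11.7
eef_pos: [0.4012, 0.3249, 0.1413]
eef_rot: [2.423, 2.0, -0.0]
contact_force: [0.5, -0.4, -2.3]
opening: 0.0147
finger_force: 79.6
```

```bash
python3 -c "
from plan import *
go((402.6,324.7,56,78.8,4))"
```

```text
t 11.7 tcp [401.2 324.9 141.3] yaw 79.1 q6 2.44 q1 0.68 F [ 0.5 -0.4 -2.3] open 14.7 ff 79.6
4
 [0.0, 0.0, 0.016, 0.001]
 [0.0, 0.0, 0.027, 0.001]
 [0.0, 0.0, 0.027, 0.001]
 [0.0, 0.0, 0.016, 0.001]
```

>>> arm_command --pt "1 0 0.001 0.02 0" --pt "1 0 0 0.035 0" --pt "1 0 0 0.025 0" --pt "1 0 0 0.008 0" --pt "1 0 0 0.001 0" --pt "1 0 0 0.001 0" --pt "1 0 0 0 0" --pt "1 0 0 0 0"

```text
time: 12.7
eef_pos: [0.4023, 0.3253, 0.0518]
eef_rot: [2.423, 2.0, 0.001]
contact_force: [-0.5, 0.7, -2.5]
opening: 0.0149
finger_force: 79.6
```

>>> arm_command --pt "1 0 0 0.001 0" --pt "1 0 0 0 0" --pt "1 0 0 0 0"

```text
time: 13.08
eef_pos: [0.402, 0.3251, 0.0503]
eef_rot: [-2.423, -2.0, 0.0]
contact_force: [0.0, -0.2, -2.1]
opening: 0.0149
finger_force: 79.6
```

>>> arm_command --pt "1 0 0 0.001 0" --pt "1 0 0 0 0" --pt "1 0 0 0 0"

```text
time: 13.45
eef_pos: [0.4021, 0.3251, 0.0498]
eef_rot: [-2.423, -2.0, -0.001]
contact_force: [-1.8, -1.7, 4.5]
opening: 0.0145
finger_force: 80.5
```

>>> arm_command --pt "-0.3 0 0 0 0" --pt "-0.3 0 0 0 0" --pt "-0.3 0 0 0 0" --pt "-0.3 0 0 0 0" --pt "-0.3 0 0 -0.02 0" --pt "-0.3 0 0 -0.04 0" --pt "-0.3 0 0 -0.03 0" --pt "-0.3 0 0 0 0"

```text
time: 14.45
eef_pos: [0.403, 0.3258, 0.1417]
eef_rot: [2.423, 1.999, 0.006]
contact_force: [-1.0, -0.9, -0.2]
opening: 0.0556
finger_force: 0.0
```

```bash
python3 -c "
from plan import *
go((442.9,104.8,140,124.5))"
```

```text
t 14.45 tcp [403.  325.8 141.7] yaw 79.1 q6 2.44 q1 0.68 F [-1.  -0.9 -0.2] open 55.6 ff 0.0
6
 [-0.024, 0.009, 0.0, -0.092]
 [-0.042, 0.012, 0.0, -0.153]
 [-0.043, 0.005, 0.0, -0.153]
 [-0.043, -0.001, 0.0, -0.153]
 [-0.042, -0.008, 0.0, -0.153]
 [-0.025, -0.008, 0.0, -0.092]
```

>>> arm_command --pt "-0.3 -0.024 0.009 0 -0.092" --pt "-0.3 -0.042 0.012 0 -0.153" --pt "-0.3 -0.043 0.005 0 -0.153" --pt "-0.3 -0.043 -0.001 0 -0.153" --pt "-0.3 -0.042 -0.008 0 -0.153" --pt "-0.3 -0.025 -0.008 0 -0.092" --pt "-0.3 0 0 0 0" --pt "-0.3 0 0 0 0"

```text
time: 15.45
eef_pos: [0.4417, 0.1044, 0.1386]
eef_rot: [-1.461, -2.78, 0.001]
contact_force: [-0.1, 0.2, -0.4]
opening: 0.0554
finger_force: 0.0
```

```bash
python3 - <<'E'
from plan import *
from meas import *
go((442.9,104.8,43,124.5,4))
t,s=snap("top",2),snap("scene",2)
a=proj(t,[.4026,.3251,.081])[0];b=proj(s,[.4026,.3251,.081])[0]
T=tops(t,[a],140,9)[0];S=tops(s,[b],205,10)[0]
print([np.round(v*1000,1) for v in tri(t,T[0],s,S[0])],rect(t,T[1],.081),rect(s,S[1],.081))
E
```

```text
t 15.45 tcp [441.7 104.4 138.6] yaw 124.6 q6 1.2 q1 0.23 F [-0.1  0.2 -0.4] open 55.4 ff 0.0
4
 [-0.0, 0.0, 0.018, 0.0]
 [-0.0, 0.0, 0.03, 0.0]
 [-0.0, 0.0, 0.03, 0.0]
 [-0.0, 0.0, 0.018, 0.0]
[array([403. , 323.8,  79.3]), np.float64(3.0)] (array([404.6, 326.3]), 58.0, 57.3, -89.4) (array([403.2, 324.9]), 25.9, 12.9, 81.5)
```

>>> arm_command --pt "-0.3 0 0.001 0.025 0" --pt "-0.3 0 0 0.04 0" --pt "-0.3 0 0 0.03 0" --pt "-0.3 0 0 0 0" --pt "1 0 0 0 0" --pt "1 0 0 0 0" --pt "1 0 0 0 0" --pt "1 0 0 0 0"

```text
time: 16.55
eef_pos: [0.4435, 0.1049, 0.0456]
eef_rot: [1.458, 2.781, 0.003]
contact_force: [-2.0, 0.7, 7.0]
opening: 0.0147
finger_force: 78.5
```

```bash
python3 -c "
from plan import *
show();o,p,t=state()
p[2]+=.1
for r in seg(p,t,(.3868,-.3225,p[2]),np.radians(88.2)):print(r)"
```

```text
t 16.55 tcp [443.5 104.9  45.6] yaw 124.7 q6 1.2 q1 0.23 F [-2.   0.7  7. ] open 14.7 ff 78.5
[-0.023, -0.021, -0.0, 0.047]
[-0.041, -0.033, -0.0, 0.078]
[-0.043, -0.03, -0.0, 0.078]
[-0.045, -0.027, -0.0, 0.078]
[-0.047, -0.023, -0.0, 0.078]
[-0.049, -0.019, -0.0, 0.078]
[-0.05, -0.016, -0.0, 0.078]
[-0.051, -0.012, -0.0, 0.078]
[-0.031, -0.005, -0.0, 0.047]
```

>>> arm_command --pt "1 0 0 -0.027 0" --pt "1 0 0 -0.045 0" --pt "1 0 0 -0.028 0" --pt "1 -0.023 -0.021 0 0.047" --pt "1 -0.041 -0.033 0 0.078" --pt "1 -0.043 -0.03 0 0.078" --pt "1 -0.045 -0.027 0 0.078" --pt "1 -0.047 -0.023 0 0.078"

```text
time: 17.55
eef_pos: [0.4109, -0.136, 0.1445]
eef_rot: [1.935, 2.474, 0.0]
contact_force: [1.2, -0.6, -3.1]
opening: 0.0151
finger_force: 79.0
```

>>> arm_command --pt "1 -0.049 -0.019 0 0.078" --pt "1 -0.05 -0.016 0 0.078" --pt "1 -0.051 -0.012 0 0.078" --pt "1 -0.031 -0.005 0 0.047" --pt "1 0 0 0 0" --pt "1 0 0 0 0"

```text
time: 18.3
eef_pos: [0.3854, -0.321, 0.1441]
eef_rot: [-2.259, -2.182, -0.0]
contact_force: [-0.1, -0.6, -3.1]
opening: 0.0146
finger_force: 79.0
```

```bash
python3 -c "
from plan import *
go((386.8,-322.5,53,88.2,4))"
```

```text
t 18.3 tcp [ 385.4 -321.   144.1] yaw 88.0 q6 0.91 q1 -0.69 F [-0.1 -0.6 -3.1] open 14.6 ff 79.0
4
 [-0.0, 0.0, 0.017, -0.001]
 [-0.0, 0.0, 0.028, -0.001]
 [-0.0, 0.0, 0.028, -0.001]
 [-0.0, 0.0, 0.017, -0.001]
```

>>> arm_command --pt "1 -0.001 0.001 0.02 0" --pt "1 0 0 0.035 0" --pt "1 0 0 0.025 0" --pt "1 0 0 0.009 0" --pt "1 0 0 0.001 0" --pt "1 0 0 0.001 0" --pt "1 0 0 0 0" --pt "1 0 0 0 0"

```text
time: 19.3
eef_pos: [0.3867, -0.3227, 0.0538]
eef_rot: [2.26, 2.182, 0.0]
contact_force: [0.3, -0.4, -4.2]
opening: 0.0151
finger_force: 78.8
```

>>> arm_command --pt "1 0 0 0.001 0" --pt "1 0 0 0 0" --pt "1 0 0 0 0"

```text
time: 19.68
eef_pos: [0.3865, -0.3225, 0.0522]
eef_rot: [-2.26, -2.182, -0.0]
contact_force: [-0.1, 0.5, -3.2]
opening: 0.0151
finger_force: 78.8
```

>>> arm_command --pt "1 0 0 0.001 0" --pt "1 0 0 0 0" --pt "1 0 0 0 0"

```text
time: 20.05
eef_pos: [0.3865, -0.3225, 0.0518]
eef_rot: [2.26, 2.182, -0.0]
contact_force: [-2.2, 2.0, 5.1]
opening: 0.0148
finger_force: 79.8
```

>>> arm_command --pt "-0.3 0 0 0 0" --pt "-0.3 0 0 0 0" --pt "-0.3 0 0 0 0" --pt "-0.3 0 0 0 0" --pt "-0.3 0 0 -0.02 0" --pt "-0.3 0 0 -0.04 0" --pt "-0.3 0 0 -0.03 0" --pt "-0.3 0 0 0 0"

```text
time: 21.05
eef_pos: [0.3874, -0.3233, 0.1437]
eef_rot: [2.257, 2.179, 0.001]
contact_force: [0.1, -0.7, -0.9]
opening: 0.0556
finger_force: 0.0
```

```bash
python3 -c "
from plan import *
go((605,-325.3,140,13.5))"
```

```text
t 21.05 tcp [ 387.4 -323.3  143.7] yaw 88.0 q6 0.91 q1 -0.7 F [ 0.1 -0.7 -0.9] open 55.6 ff 0.0
9
 [0.0, 0.016, 0.0, 0.095]
 [0.003, 0.026, 0.0, 0.159]
 [0.007, 0.026, 0.0, 0.159]
 [0.011, 0.024, 0.0, 0.159]
 [0.015, 0.022, 0.0, 0.159]
 [0.018, 0.019, 0.0, 0.159]
 [0.021, 0.016, 0.0, 0.159]
 [0.023, 0.013, 0.0, 0.159]
 [0.015, 0.005, 0.0, 0.095]
```

>>> arm_command --pt "-0.3 0 0.016 0 0.095" --pt "-0.3 0.003 0.026 0 0.159" --pt "-0.3 0.007 0.026 0 0.159" --pt "-0.3 0.011 0.024 0 0.159" --pt "-0.3 0.015 0.022 0 0.159" --pt "-0.3 0.018 0.019 0 0.159" --pt "-0.3 0.021 0.016 0 0.159" --pt "-0.3 0.023 0.013 0 0.159"

```text
time: 22.05
eef_pos: [0.5881, -0.3257, 0.1398]
eef_rot: [-3.1, -0.504, 0.002]
contact_force: [0.0, -0.2, -0.3]
opening: 0.0558
finger_force: 0.0
```

>>> arm_command --pt "-0.3 0.015 0.005 0 0.095" --pt "-0.3 0 0 0 0" --pt "-0.3 0 0 0 0"

```text
time: 22.42
eef_pos: [0.6027, -0.3257, 0.1405]
eef_rot: [-3.119, -0.368, 0.002]
contact_force: [-0.6, 0.9, 0.4]
opening: 0.0557
finger_force: 0.0
```

```bash
python3 - <<'E'
from plan import *
from meas import *
go((605,-325.3,43,13.5,4))
s=snap("scene",3)
b=proj(s,[.3868,-.3225,.081])[0]
S=tops(s,[b],205,10)[0]
print(np.round(plane(s,[S[0]],.081)*1000,1),rect(s,S[1],.081))
E
```

```text
t 22.43 tcp [ 602.7 -325.7  140.5] yaw 13.5 q6 2.41 q1 -0.5 F [-0.6  0.9  0.4] open 55.7 ff 0.0
4
 [0.0, 0.0, 0.018, -0.0]
 [0.001, 0.0, 0.03, -0.0]
 [0.001, 0.0, 0.03, -0.0]
 [0.0, 0.0, 0.018, -0.0]
[[ 388.8 -316.5   81. ]] (array([ 388.3, -318.2]), 23.8, 10.6, 88.4)
```

>>> arm_command --pt "-0.3 0.001 0 0.025 0" --pt "-0.3 0 0 0.04 0" --pt "-0.3 0 0 0.031 0" --pt "-0.3 0 0 0 0" --pt "1 0 0 0 0" --pt "1 0 0 0 0" --pt "1 0 0 0 0" --pt "1 0 0 0 0"

```text
time: 23.48
eef_pos: [0.6053, -0.3262, 0.0476]
eef_rot: [3.118, 0.365, 0.004]
contact_force: [-0.5, -0.0, 6.1]
opening: 0.015
finger_force: 79.2
```

```bash
python3 -c "
from plan import *
show();o,p,t=state()
p[2]+=.1
for r in seg(p,t,(.6354,.1011,p[2]),np.radians(29)):print(r)"
```

```text
t 23.48 tcp [ 605.3 -326.2   47.6] yaw 13.3 q6 2.41 q1 -0.49 F [-0.5 -0.   6.1] open 15.0 ff 79.2
[0.009, -0.03, -0.0, -0.02]
[0.017, -0.05, -0.0, -0.033]
[0.018, -0.049, -0.0, -0.033]
[0.02, -0.048, -0.0, -0.033]
[0.021, -0.048, -0.0, -0.033]
[0.023, -0.047, -0.0, -0.033]
[0.025, -0.046, -0.0, -0.033]
[0.026, -0.045, -0.0, -0.033]
[0.017, -0.027, -0.0, -0.02]
```

>>> arm_command --pt "1 0 0 -0.027 0" --pt "1 0 0 -0.045 0" --pt "1 0 0 -0.028 0" --pt "1 0.009 -0.03 0 -0.02" --pt "1 0.017 -0.05 0 -0.033" --pt "1 0.018 -0.049 0 -0.033" --pt "1 0.02 -0.048 0 -0.033" --pt "1 0.021 -0.048 0 -0.033"

```text
time: 24.48
eef_pos: [0.6206, -0.0838, 0.1455]
eef_rot: [3.083, 0.602, 0.0]
contact_force: [0.8, 0.3, -4.5]
opening: 0.0145
finger_force: 78.6
```

>>> arm_command --pt "1 0.023 -0.047 0 -0.033" --pt "1 0.025 -0.046 0 -0.033" --pt "1 0.026 -0.045 0 -0.033" --pt "1 0.017 -0.027 0 -0.02" --pt "1 0 0 0 0" --pt "1 0 0 0 0"

```text
time: 25.22
eef_pos: [0.6348, 0.1023, 0.1453]
eef_rot: [3.042, 0.783, -0.0]
contact_force: [0.2, -0.3, -2.4]
opening: 0.0148
finger_force: 78.8
```

```bash
python3 -c "
from plan import *
go((635.4,101.1,55,29,4))"
```

```text
t 25.23 tcp [634.8 102.3 145.3] yaw 28.9 q6 2.8 q1 0.16 F [ 0.2 -0.3 -2.4] open 14.8 ff 78.8
4
 [-0.0, 0.0, 0.017, -0.0]
 [-0.0, 0.0, 0.028, -0.001]
 [-0.0, 0.0, 0.028, -0.001]
 [-0.0, 0.0, 0.017, -0.0]
```

>>> arm_command --pt "1 0 0.001 0.02 0" --pt "1 0 0 0.035 0" --pt "1 0 0 0.025 0" --pt "1 0 0 0.008 0" --pt "1 0 0 0.001 0" --pt "1 0 0 0.001 0" --pt "1 0 0 0 0" --pt "1 0 0 0 0"

```text
time: 26.22
eef_pos: [0.6357, 0.1018, 0.056]
eef_rot: [3.042, 0.783, 0.002]
contact_force: [0.3, 0.3, -2.7]
opening: 0.0148
finger_force: 78.6
```

>>> arm_command --pt "1 0 0 0.001 0" --pt "1 0 0 0 0" --pt "1 0 0 0 0"

```text
time: 26.6
eef_pos: [0.6353, 0.1018, 0.0543]
eef_rot: [-3.042, -0.783, 0.0]
contact_force: [-0.2, 0.3, -3.1]
opening: 0.0147
finger_force: 78.6
```

>>> arm_command --pt "1 0 0 0.001 0" --pt "1 0 0 0 0" --pt "1 0 0 0 0"

```text
time: 26.98
eef_pos: [0.6354, 0.1018, 0.0536]
eef_rot: [-3.042, -0.783, -0.001]
contact_force: [-1.9, 0.2, 0.7]
opening: 0.0146
finger_force: 79.3
```

>>> arm_command --pt "-0.3 0 0 0 0" --pt "-0.3 0 0 0 0" --pt "-0.3 0 0 0 0" --pt "-0.3 0 0 0 0" --pt "-0.3 0 0 -0.02 0" --pt "-0.3 0 0 -0.04 0" --pt "-0.3 0 0 -0.04 0" --pt "-0.3 0 0 -0.02 0"

```text
time: 27.98
eef_pos: [0.6361, 0.1018, 0.1778]
eef_rot: [3.042, 0.783, 0.007]
contact_force: [0.0, 0.5, 0.8]
opening: 0.0556
finger_force: 0.0
```

>>> arm_command --pt "-0.3 -0.03 -0.005 0 0" --pt "-0.3 -0.049 -0.008 0 0" --pt "-0.3 -0.049 -0.008 0 0" --pt "-0.3 -0.049 -0.008 0 0" --pt "-0.3 -0.049 -0.008 0 0" --pt "-0.3 -0.03 -0.005 0 0" --pt "-0.3 0 0 0 0" --pt "-0.3 0 0 0 0"

```text
time: 28.98
eef_pos: [0.3917, 0.0151, 0.1744]
eef_rot: [3.042, 0.783, 0.003]
contact_force: [0.2, 0.4, 0.5]
opening: 0.0553
finger_force: 0.0
```

```bash
python3 - <<'E'
from plan import *
from meas import *
show()
t,s=snap("top",4),snap("scene",4)
L=[(.6005,.2911),(.4026,.3251),(.3868,-.3225),(.6354,.1011)]
for f,z0,r in((t,.03,22),(s,.03,28)):
    o=[]
    for c in L:
        x,y=proj(f,[*c,z0])[0].astype(int)
        o.append(cv2.resize(f["img"][max(y-r,0):y+r,x-r:x+r,::-1],(200,200),interpolation=cv2.INTER_CUBIC))
    if f is t:A=np.hstack(o)
cv2.imwrite("pics/fin.png",np.vstack([A,np.hstack(o)]))
cv2.imwrite("pics/ft.png",cv2.resize(t["img"][:,:,::-1],(800,600)))
for c in L:
    for f,v,r in((t,150,8),(s,205,10)):
        try:
            T=tops(f,[proj(f,[*c,.081])[0]],v,r)[0];print(c,rect(f,T[1],.081))
        except ValueError:print(c,"none")
E
```

```text
t 28.98 tcp [391.7  15.1 174.4] yaw 28.9 q6 2.68 q1 0.04 F [0.2 0.4 0.5] open 55.3 ff 0.0
(0.6005, 0.2911) (array([601.2, 289.6]), 25.2, 14.0, -89.2)
(0.6005, 0.2911) (array([602.5, 291.4]), 26.3, 13.7, -87.4)
(0.4026, 0.3251) (array([402.7, 323.6]), 24.3, 14.5, 77.9)
(0.4026, 0.3251) (array([402.8, 325.2]), 26.0, 13.0, 79.4)
(0.3868, -0.3225) (array([ 387.5, -319.9]), 23.4, 12.9, -89.3)
(0.3868, -0.3225) (array([ 387.4, -319.8]), 26.4, 12.2, 86.1)
(0.6354, 0.1011) (array([636.7, 107.3]), 47.4, 21.8, 27.1)
(0.6354, 0.1011) (array([634.8, 102.6]), 26.4, 13.8, 25.8)
```

View pics/fin.png

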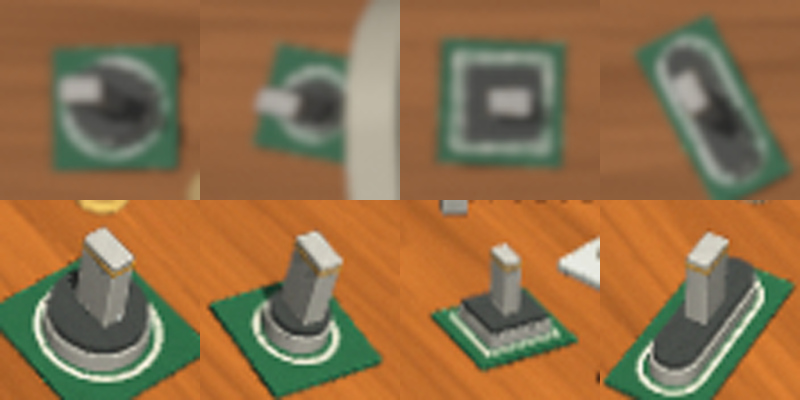

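View pics/ft.png

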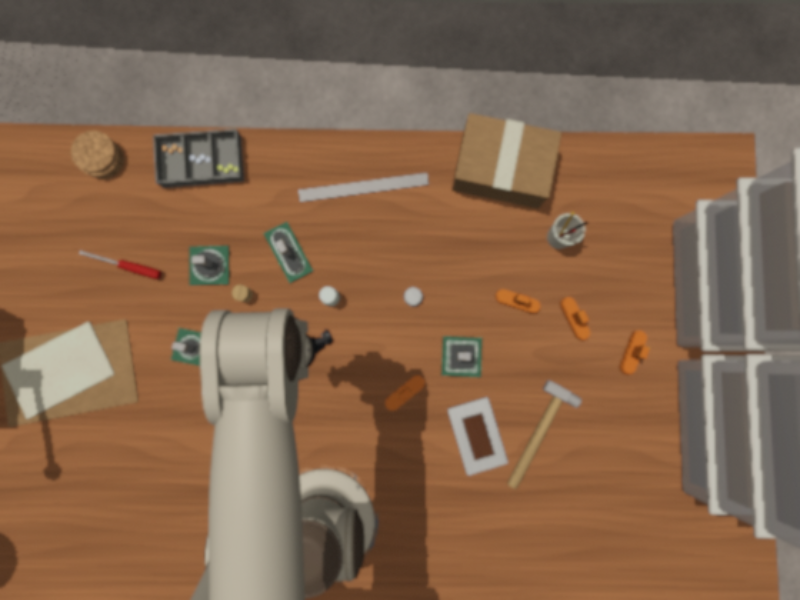

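All four dies stand on their own pads: small, square and big round are inside their outlines in tiles 1–3, and the strap in tile 4. The jar (329,296), spool (241,293) and tin (413,296) haven't moved. Before handing in I check the margins of the square and strap feet.

```bash
python3 - <<'E'
from meas import *
for n in("top","scene"):
    f=load(n,4)
    for nm,c in dict(square=(.3868,-.3225),strap=(.6354,.1011),big=(.6005,.2911),small=(.4026,.3251)).items():
        if n=="top" and nm=="small":continue
        x,y=proj(f,[*c,.026])[0].astype(int);r=24
        h=cv2.cvtColor(cv2.resize(f["img"][y-r:y+r,x-r:x+r],None,fx=8,fy=8,interpolation=cv2.INTER_CUBIC),cv2.COLOR_RGB2HSV)
        m=cv2.inRange(h,(0,0,0),(179,75,105 if n=="top" else 90))
        m=cv2.morphologyEx(m,cv2.MORPH_OPEN,np.ones((9,9)))
        k=np.vstack(blobs(m,3000,1e6)).reshape(-1,2)
        p=(cv2.convexHull(k).reshape(-1,2)+.5)/8-.5+[x-r,y-r]
        print(n,nm,rect(f,p,.026))
E
```

```text
top square (array([ 386.5, -326.4]), 66.2, 55.3, -89.3)
top strap (array([632.7,  94.3]), 110.5, 33.8, 29.4)
top big (array([596. , 279.3]), 72.9, 58.3, 77.0)
scene square (array([ 390. , -316.1]), 60.9, 58.7, -2.9)
scene strap (array([636.5, 104.1]), 106.7, 31.5, 28.9)
scene big (array([606.1, 293.5]), 57.4, 56.6, -44.2)
scene small (array([411.2, 325.7]), 40.0, 28.1, -83.9)
```

The foot masks are too noisy because shadows and grey rims contaminate them, so I look at close crops of the square and strap.

```bash
python3 - <<'E'
from meas import *
from scipy.spatial.transform import Rotation as R
t,s=load("top",4),load("scene",4)
rows=[]
for f,r in((t,20),(s,20)):
    o=[]
    for c,sh,yaw in(((.3868,-.3225),"sq",-1.8),((.6354,.1011),"st",29)):
        x,y=proj(f,[*c,.02])[0].astype(int); rr=r if sh=="sq" else 26
        k=400/(2*rr);im=cv2.resize(f["img"][y-rr:y+rr,x-rr:x+rr,::-1],(400,300) if 0 else (400,400),interpolation=cv2.INTER_CUBIC)
        o.append(im[50:350])
    rows.append(np.hstack(o))
cv2.imwrite("pics/chk.png",np.vstack(rows))
E
```

```text
(no output)
```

View pics/chk.png

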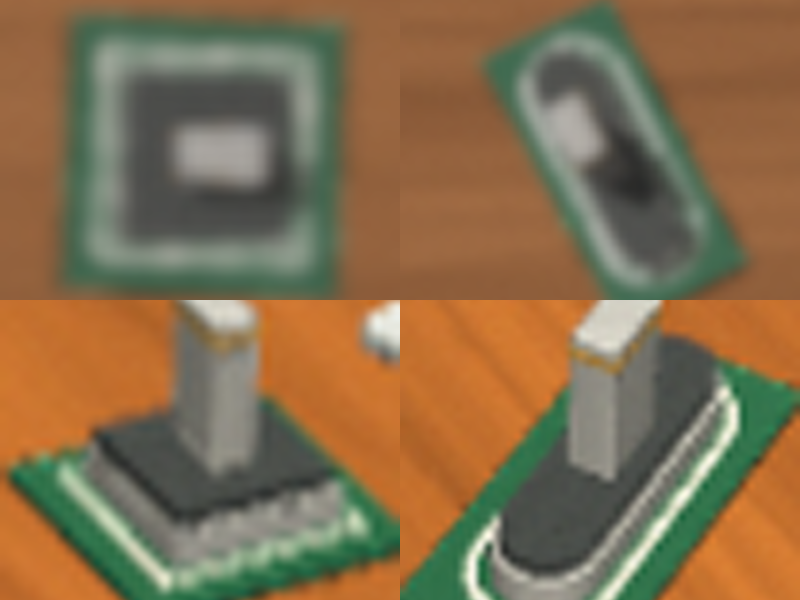

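```bash
python3 - <<'E'
from meas import *
s=load("scene",4);c=np.array([.3868,-.3225]);x,y=proj(s,[*c,.02])[0].astype(int)
def q(u,v,z):
    a=np.radians(-1.8);d=np.array([u*np.cos(a)-v*np.sin(a),u*np.sin(a)+v*np.cos(a)])
    return np.round(((proj(s,[*(c+d),z])[0]-[x-20,y-20]+.5)*10)+[0,250]).astype(int)
for n,u,v,z in(("outline ++",.036,.036,.006),("outline +-",.036,-.036,.006),("outline -+",-.036,.036,.006),("base ++",.03,.03,.006),("top ++",.03,.03,.026),("top +-",.03,-.03,.026),("top -+",-.03,.03,.026),("top ++ moved +2.6y",.03,.0326,.026)):print(n,q(u,v,z))
E
```

```text
outline ++ [165 588]
outline +- [ 55 474]
outline -+ [366 527]
base ++ [173 573]
top ++ [174 519]
top +- [ 81 425]
top -+ [342 469]
top ++ moved +2.6y [178 523]
```

```bash
python3 -c "
from workcell import hand_in
print(hand_in())"
```

```text
the job is handed in; nothing more can be done
None
```

All four dies are standing upright inside the outlines on their own pads, set down gently, and the job is handed in after about 29 s of the 102 s; the square die sits about 3 mm off centre (6 mm allowed), and the jar and spool haven't moved.

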